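# Pack the diving plugs into the lure tray

### The job

Pack away the three diving plugs, the wooden lures with a broad steel lip at the nose: lay each one flat, belly down, lengthwise in the tray bay that fits its length (longest plug in the longest bay, shortest in the shortest; the nose may point either way). Leave the two lipless plugs, the line spool and the fish scaler where they lie on the bench.

Things in the scene. Friction and masses are not known exactly. Their poses are not given: they have to be found in the camera images.
- diver_large_mid (a point): Diving plug, the largest of three: wooden fishing lure, no hooks, belly down, loose; 150 mm long over all, round body 28 mm thick, 29.5 mm high, flat steel keel plate beneath, dark steel lip, a round blade 33 mm wide, at the nose. Point at mid-length and mid-thickness, 15.5 mm above its support; x along it to the nose, z up. Full width from 27 mm behind to 21 mm ahead of this point.
- diver_medium_mid (a point): Diving plug, the middle size of three: wooden fishing lure, no hooks, belly down, loose; 118 mm long over all, round body 26 mm thick, 27.5 mm high, flat steel keel plate beneath, dark steel lip, a round blade 33 mm wide, at the nose. Point at mid-length and mid-thickness, 14.5 mm above its support; x along it to the nose, z up. Full width from 21 mm behind to 17 mm ahead of this point.
- diver_small_mid (a point): Diving plug, the smallest of three: wooden fishing lure, no hooks, belly down, loose; 86 mm long over all, round body 24 mm thick, 25.5 mm high, flat steel keel plate beneath, dark steel lip, a round blade 33 mm wide, at the nose. Point at mid-length and mid-thickness, 13.5 mm above its support; x along it to the nose, z up. Full width from 15 mm behind to 12 mm ahead of this point.
- lipless_long_mid (a point): Look-alike, the long one: a surface plug of the same wood, 128 mm long, 27 mm thick, 28.5 mm high, with a plain blunt nose and NO lip. Loose. Point at mid-length and mid-thickness, 15.0 mm above the bench; x along it to the nose.
- lipless_short_mid (a point): Look-alike, the short one: a surface plug of the same wood, 92 mm long, 24 mm thick, 25.5 mm high, with a plain blunt nose and NO lip. Loose. Point at mid-length and mid-thickness, 13.5 mm above the bench; x along it to the nose.
- bay_large: The longest bay of the lure tray: open aluminium compartment, inside 174 by 74 mm, walls 3 mm. Fixed. Origin: centre of its underside, 4 mm above the bench; x along its length, y across, z up. Inner floor 3 mm, wall tops 13 mm above the origin (7 and 17 mm above the bench). Three bays lie side by side in a shallow wooden tray (rim 13 mm above the bench), 82 mm apart, in any order.
- bay_medium: The middle-length bay of the lure tray: open aluminium compartment, inside 142 by 74 mm, walls 3 mm. Fixed. Origin: centre of its underside, 4 mm above the bench; x along its length, y across, z up. Inner floor 3 mm, wall tops 13 mm above the origin (7 and 17 mm above the bench). Three bays lie side by side in a shallow wooden tray (rim 13 mm above the bench), 82 mm apart, in any order.
- bay_small: The shortest bay of the lure tray: open aluminium compartment, inside 110 by 74 mm, walls 3 mm. Fixed. Origin: centre of its underside, 4 mm above the bench; x along its length, y across, z up. Inner floor 3 mm, wall tops 13 mm above the origin (7 and 17 mm above the bench). Three bays lie side by side in a shallow wooden tray (rim 13 mm above the bench), 82 mm apart, in any order.
- spool_mid (a point): Bystander: a grey line spool standing on its flange, 60 mm across, 30 mm high. Loose. Point at its centre, 15 mm up.
- scaler_mid (a point): Bystander: a fish scaler, wooden handle and toothed steel head, 190 mm long, 34 mm wide, 18 mm high, lying flat. Loose. Point near its middle, 9 mm up; x towards the head.
Not all that is in view belongs to the job. Leave any green look-alike of the part that bears diver_medium_mid alone.

How it is judged:
By the outcome, as a careful person would: the job done as asked, in the order asked, and still so for the second after the job is handed in, with the robot touching nothing.
It also fails if it takes over 80 s, if anything falls off the work surface, if the arm or the gripper's body presses on something with over 40 N, if the wrist force passes 120 N, or if a joint passes its speed limit or range.

### The arm

A 6-joint arm with a two-finger parallel gripper is mounted at the origin on the work surface. World frame = base frame: x ahead of the robot, y to its left, z up, the work surface at z = 0. Lengths are in m, angles in degrees, forces in N, time in s.
With the tool pointing down it reaches from about 0.25 to 0.725 m from the base axis. Payload 9.7 kg.
Tool frame: the origin (TCP) lies at the very end of the fingers, on their centre line; the grasp point (between the pads) lies 19 mm behind it; y points along the fingers, x is the direction in which the jaws open and shut, and the axes are right-handed (so a half turn about y gives the same grasp; the last joint's range is limited). The gripper opens to 85 mm and grips with 20 to 120 N. Pads are 22 mm wide; open, the fingers measure 114 mm over their backs; the gripper's body (76 mm by 85 mm) begins 54 mm behind the grasp point. The pads swing forward as they close: fully open they stand 13 mm farther back than shut.
Start: joints at [-68.698, 4.979, 10.078, 95.1, 0, 90], TCP at [0.2, -0.512, 0.231] pointing down, gripper open.
Joint ranges: [-179.16, 179.16], [-48.56, 103.87], [-65.8, 70.77], [-126.05, 130.52], [-82.76, 87.17], [-180, 180]. Speed limits (degrees/s): [127.2, 127.2, 147.25, 180, 180, 180].

### API

Orientations are given as [roll, pitch, yaw] about the fixed x, y, z axes, in that order (R = Rz(yaw) Ry(pitch) Rx(roll)).
In Python, from workcell import bot gives the robot as it stands.
- The arm moves only by the shell command python3 -m jog 'ROWS' [FORCE]. ROWS is JSON, a list of rows, each a list of 7 numbers: the closure, from 0 (fully open) to 1 (shut), then the shift along the world's x, y, z in units of 25 mm (1.0 is 25 mm), then the turn, a rotation vector about the world's x, y, z in units of 5 degrees (1.0 is 5 degrees). A call has 1 to 5 rows; each row is the pose to reach, as a shift and turn from the pose commanded when the call began; what a row does not reach only later rows make up. A row lasts 1/10 s, in which the tool goes at most 50 mm and 8.59 degrees, less where a joint would pass 70% of its speed; a pose out of reach is approached as far as the arm can. A call with a gripper value outside its range is refused whole. The fingers move at their own pace and stop on an object; FORCE is the grip in N (left out, the last holds). Time passes only in rows, so rows that repeat a pose let the fingers close. It gives the time, the measured TCP pose, the force and the opening at its end, in the units of the state.
- bot.get_obs(): the state, without advancing time (a new reading comes with each control period).
- bot.camera(name): name is "scene" or "top"; returns (picture, depth): 400x640x3 uint8, red, green, blue; 400x640 float32, m along the optical axis (not along the pixel's ray), 0 where there is no reading.
- bot.camera_model(name): a dict with "fx", "fy", "cx", "cy" (pixels), "rvec" (rotation vector, rad) and "tvec" (3), from world to camera coordinates, as OpenCV has them. Camera axes: x right, y down, z forward; pixel columns grow to the right and rows downward; lengths in m; the calibration is good to about 2 mm. A picture is of the moment at which its call begins. camera_model takes no time and is no camera call.
- bot.job_done(): hands the job in, once; it reports no verdict.
Trained networks look in the newest picture that a camera, given by its name, has taken for a name from the list of things; names that differ only in an ending like _2 or _b are one class to them, and where a whole thing is asked for, a point or a joint stands for the part that bears it (a point fixed in the world has none). Each returns a list of dicts, best first, with "conf" (0 to 1); they miss things now and then, are a little off and sometimes report something else, mostly with a low value. They report only what shows in the picture. A call takes as long as a camera call. They do not tell look-alikes from the thing itself.
- bot.regions_of(camera, label): "pixels" (400x640 bool, what is visible of it) and "point" ([row, column] in pixels, amid what is visible of it).
The state is a dict: "time": time; "q": joint angles; "qd": joint speeds; "joint_efforts": joint torques, N m; "ee_pos": TCP position; "tcp_rot": TCP orientation; "wrist_force": force on the tool from outside, world axes, zero at the start; "torque": the same for the moment, N m; "opening": finger opening in m.
Only numpy, scipy, OpenCV 4.12 (cv2) and the standard library are available. Lean on these libraries where they do the work, as an engineer would, in place of code of your own. Each camera call takes 0.05 s, during which the arm holds its last target. There are 200 camera calls.

## Working session

There is one attempt and no reset: what is moved stays moved. The work goes in short steps, Python scripts to look and compute and a shell command to move; the robot and the scene stay as the last step left them, time stands still between calls to the robot, and variables do not carry over. Pictures are saved under pics/ and viewed, about 12 in all and at most 16, crops included, and the job is handed in when it is done.

```bash
mkdir -p pics; ls; cat > h.py <<'E'
import numpy as np, cv2
from workcell import bot
def snap(n,f):
    p,d=bot.camera(n); cv2.imwrite(f'pics/{f}.png',p[:,:,::-1]); return p,d
def world(n,d,px=None):
    m=bot.camera_model(n); R=cv2.Rodrigues(np.array(m['rvec'],float))[0]; t=np.array(m['tvec'],float).ravel()
    v,u=np.mgrid[0:400,0:640]
    c=np.stack([(u-m['cx'])/m['fx']*d,(v-m['cy'])/m['fy']*d,d],-1)
    return (c-t)@R
E
python3 - <<'E'
from h import *
for n in('top','scene'):
    p,d=snap(n,n+'0'); np.save(n+'d.npy',d)
    W=world(n,d)
    for l in ['diver_large_mid','diver_medium_mid','diver_small_mid','lipless_long_mid','lipless_short_mid','bay_large','bay_medium','bay_small','spool_mid','scaler_mid']:
        for r in bot.regions_of(n,l):
            q=W[r['pixels']&(d>0)]
            if len(q)<5: continue
            m=r['pixels'].astype(np.uint8)
            xy=q[:,:2].astype(np.float32); re=cv2.minAreaRect(xy)
            print(n,l,round(r['conf'],2),np.round(r['point']),'c',np.round(re[0],4),'s',np.round(re[1],3),'a',round(re[2],1),'z',np.round(np.percentile(q[:,2],[5,50,98]),3))
o=bot.get_obs();print(o['time'],o['ee_pos'],o['tcp_rot'],o['opening'])
E
```

```text
pics
top diver_large_mid 0.78 [175. 353.] c [ 0.6425 -0.137 ] s [0.146 0.032] a 7.4 z [0.01  0.025 0.032]
top diver_large_mid 0.45 [241. 376.] c [ 0.4611 -0.1878] s [0.031 0.124] a 71.9 z [0.001 0.025 0.03 ]
top diver_medium_mid 0.84 [206. 301.] c [0.5641 0.0056] s [0.032 0.112] a 74.1 z [0.008 0.022 0.029]
top diver_medium_mid 0.79 [251. 334.] c [ 0.4403 -0.0756] s [0.028 0.106] a 75.3 z [0.009 0.022 0.03 ]
top diver_small_mid 0.73 [176. 398.] c [ 0.6339 -0.259 ] s [0.077 0.031] a 40.9 z [0.008 0.019 0.027]
top lipless_long_mid 0.98 [242. 376.] c [ 0.4602 -0.1852] s [0.027 0.12 ] a 74.4 z [0.015 0.025 0.031]
top lipless_short_mid 0.83 [245. 419.] c [ 0.4481 -0.3023] s [0.078 0.029] a 21.7 z [0.016 0.022 0.028]
top bay_large 0.96 [234. 172.] c [0.4834 0.3354] s [0.18  0.081] a 0.5 z [0.004 0.007 0.018]
top bay_medium 0.8 [237. 206.] c [0.4838 0.2533] s [0.148 0.083] a 0.0 z [0.004 0.007 0.019]
top bay_small 0.77 [236. 240.] c [0.4833 0.1705] s [0.081 0.115] a 88.8 z [0.004 0.007 0.019]
top spool_mid 0.95 [149. 309.] c [ 0.7042 -0.0159] s [0.057 0.058] a 72.2 z [0.003 0.03  0.034]
top
[... 808 characters left out ...]
.02 ]
scene bay_large 0.16 [180. 266.] c [ 0.4528 -0.1888] s [0.036 0.138] a 75.3 z [0.002 0.025 0.031]
scene bay_medium 0.62 [188. 435.] c [0.4825 0.2516] s [0.151 0.086] a 1.2 z [0.006 0.009 0.02 ]
scene bay_small 0.92 [190. 398.] c [0.4765 0.1723] s [0.085 0.132] a 89.9 z [0.006 0.009 0.02 ]
scene spool_mid 0.71 [256. 335.] c [ 0.7043 -0.0168] s [0.058 0.059] a 70.8 z [0.005 0.031 0.034]
scene scaler_mid 0.78 [246. 164.] c [ 0.6401 -0.4096] s [0.045 0.189] a 78.3 z [0.004 0.016 0.021]
scene scaler_mid 0.34 [186. 398.] c [0.483  0.1693] s [0.119 0.079] a 0.4 z [0.006 0.009 0.019]
1.1 [ 0.19979222 -0.51243365  0.23129203] [-9.00010722e+01 -8.48801512e-04 -6.86976443e+01] 0.08550545489852948
```

View pics/top0.png

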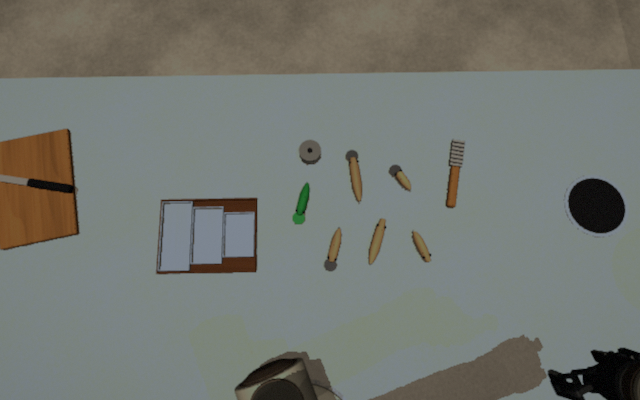

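View pics/scene0.png

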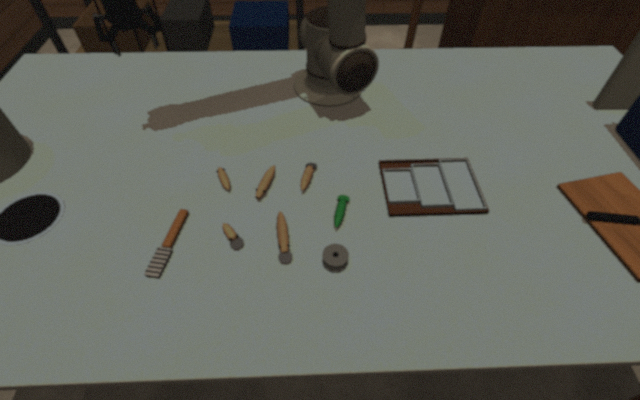

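Top view: the three steel-lipped plugs are large (355,178), medium (334,250, nose towards the robot) and small (401,178). The green decoy at (302,203) and the lipless plugs at (377,241) and (421,246) stay put. The bays run left to right as large, medium, small. Next I'll refine the poses.

```bash
cat >> h.py <<'E'
def plane(n,uv,z):
    m=bot.camera_model(n); R=cv2.Rodrigues(np.array(m['rvec'],float))[0]; t=np.array(m['tvec'],float).ravel()
    C=-R.T@t; r=np.c_[(uv[:,0]-m['cx'])/m['fx'],(uv[:,1]-m['cy'])/m['fy'],np.ones(len(uv))]@R
    return (C+r*((z-C[2])/r[:,2])[:,None])[:,:2]
def pose(n,lab,z,near):
    for r in bot.regions_of(n,lab):
        v,u=np.nonzero(r['pixels']); P=plane(n,np.c_[u,v].astype(float),z)
        if np.linalg.norm(P.mean(0)-near)>.06: continue
        _,_,V=np.linalg.svd(P-P.mean(0),full_matrices=False); a=V[0]*np.sign(V[0][0]); 
        s=(P-P.mean(0))@a; w=(P-P.mean(0))@[-a[1],a[0]]
        c=P.mean(0)+a*(s.max()+s.min())/2+np.array([-a[1],a[0]])*(np.median(w[abs(s)<.02]))
        print(n,lab,round(r['conf'],2),'centre',np.round(c,4),'axis',round(np.degrees(np.arctan2(a[1],a[0])),1),'len',round(np.ptp(s),3),'wid',round(np.ptp(w[abs(s)<.02]),3)); return
E
python3 - <<'E'
from h import *
for n in('top','scene'):
    print(n,'cam at',-cv2.Rodrigues(np.array(bot.camera_model(n)['rvec'],float))[0].T@np.array(bot.camera_model(n)['tvec']).ravel())
    bot.camera(n)
    pose(n,'diver_large_mid',.0155,[.64,-.137]);pose(n,'diver_medium_mid',.0145,[.44,-.0756]);pose(n,'diver_small_mid',.0135,[.63,-.259])
    for b,y in(('large',.335),('medium',.253),('small',.171)):pose(n,'bay_'+b,.012,[.483,y])
i=cv2.imread('pics/top0.png')[140:280,285:435];cv2.imwrite('pics/c1.png',cv2.resize(i,None,fx=4,fy=4,interpolation=2))
E
python3 -m jog '[[0.45,0,0,0,0,0,-1]]' 40; python3 -c "
from workcell import bot;print(bot.get_obs()['q'])"
```

```text
top cam at [ 0.35670184 -0.03972664  1.03633794]
top diver_large_mid 0.57 centre [ 0.639  -0.1365] axis 7.0 len 0.138 wid 0.027
top diver_medium_mid 0.94 centre [ 0.4422 -0.0749] axis -15.1 len 0.11 wid 0.024
top diver_small_mid 0.72 centre [ 0.6311 -0.2596] axis 34.9 len 0.076 wid 0.029
top bay_large 0.73 centre [0.4806 0.3355] axis -0.7 len 0.185 wid 0.086
top bay_medium 0.96 centre [0.4842 0.2549] axis 0.7 len 0.15 wid 0.085
scene cam at [ 1.16284847 -0.0678301   0.76370437]
scene diver_large_mid 0.68 centre [ 0.6398 -0.1372] axis 7.1 len 0.144 wid 0.027
scene diver_medium_mid 0.78 centre [ 0.441  -0.0777] axis -14.7 len 0.101 wid 0.023
scene diver_small_mid 0.54 centre [ 0.6302 -0.2593] axis 33.6 len 0.089 wid 0.031
scene bay_large 0.73 centre [0.4799 0.3366] axis 0.2 len 0.184 wid 0.08
scene bay_medium 0.91 centre [0.4806 0.2524] axis -0.6 len 0.16 wid 0.084
scene bay_small 0.56 centre [0.479  0.1723] axis -2.0 len 0.13 wid 0.087
time: 1.9
ee_pos: [0.1998, -0.5124, 0.2313]
tcp_rot: [-90.0, -0.0, -73.7]
wrist_force: [-0.9, 0.5, -0.2]
opening: 0.0734
[-6.86976580e+01  4.97827903e+00  1.00781815e+01  9.50998367e+01
 -1.69114918e-03  9.50323308e+01]
```

View pics/c1.png

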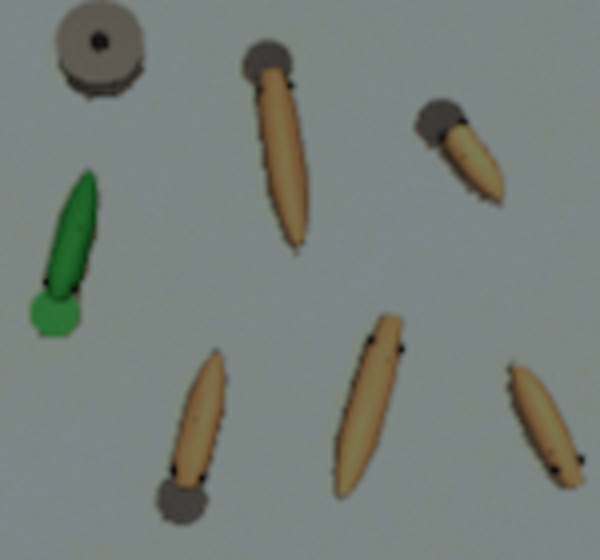

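```bash
python3 - <<'E'
from h import *
E={'L':((265,40),(297,251),.0155),'M':((180,525),(217,350),.0145),'S':((431,102),(500,204),.0135)}
for k,(a,b,z) in E.items():
    f=lambda p,z:plane('top',np.array([[285+p[0]/4-.4,140+p[1]/4-.4]]),z)[0]
    A,B=f(a,.008),f(b,z); d=A-B
    print(k,'nose',A,'tail',B,'mid',(A+B)/2,'len',np.linalg.norm(d),np.degrees(np.arctan2(d[1],d[0])))
# bay geometry from depth: wall tops
p,d=bot.camera('top');W=world('top',d)
z=W[...,2];m=(z>.0145)&(z<.022)&(W[...,1]>.1)&(W[...,1]<.4)&(abs(W[...,0]-.48)<.12)
P=W[m];print(len(P),P.min(0),P.max(0),np.histogram(P[:,1],bins=40))
i=cv2.imread('pics/top0.png')[190:280,150:265];cv2.imwrite('pics/c2.png',cv2.resize(i,None,fx=6,fy=6,interpolation=2))
E
```

```text
L nose [ 0.71347695 -0.12937817] tail [ 0.56434175 -0.14526572] mid [ 0.63890935 -0.13732194] len 0.14997907037556876 6.080851827314785
M nose [ 0.38788865 -0.06477497] tail [ 0.49950068 -0.09093653] mid [ 0.44369466 -0.07785575] len 0.11463713782113977 166.80817522812455
S nose [ 0.66762114 -0.24052213] tail [ 0.5946611  -0.28152659] mid [ 0.63114112 -0.26102436] len 0.08369309396660136 29.33653802135366
727 [0.38692549 0.12640061 0.01450057] [0.58062082 0.37996747 0.02187689] (array([ 54,  36,   6,   5,   2,   7,   6,   3,   6,   8,   5,  10,  22,
        89,  33,   4,   5,   4,   8,   6,  10,   9,   9,   6,  11,  36,
       120,  28,   6,   9,   7,   3,   5,   7,   5,   5,   6,   6,  53,
        67]), array([0.12640061, 0.13273979, 0.13907896, 0.14541813, 0.1517573 ,
       0.15809647, 0.16443564, 0.17077481, 0.17711399, 0.18345316,
       0.18979233, 0.1961315 , 0.20247067, 0.20880984, 0.21514901,
       0.22148818, 0.22782736, 0.23416653, 0.2405057 , 0.24684487,
       0.25318404, 0.25952321, 0.26586238, 0.27220156, 0.27854073,
       0.2848799 , 0.29121907, 0.29755824, 0.30389741, 0.31023658,
       0.31657575, 0.32291493, 0.3292541 , 0.33559327, 0.34193244,
       0.34827161, 0.35461078, 0.36094995, 0.36728913, 0.3736283 ,
       0.37996747]))
```

View pics/c2.png

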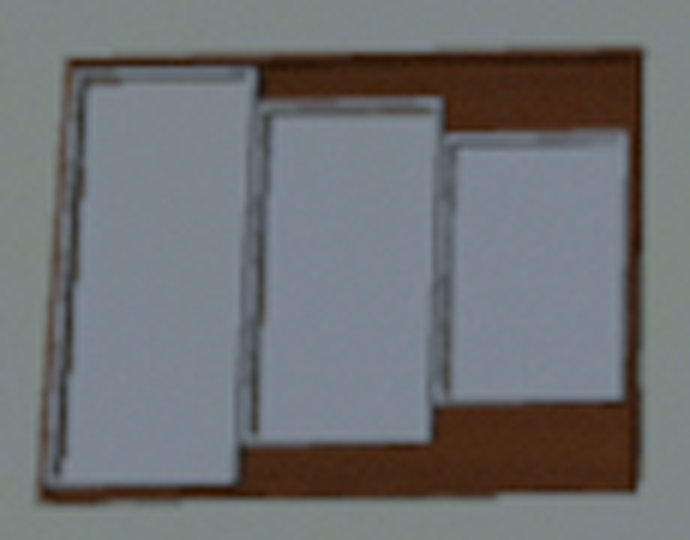

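```bash
for k in 1 2; do :; done
python3 -m jog '[[0.5,1.5,1.5,0,0,0,1.7],[0.5,3,3,0,0,0,3.4],[0.5,4.5,4.5,0,0,0,5.1],[0.5,6,6,0,0,0,6.8],[0.5,7.5,7.5,0,0,0,8.5]]'
python3 -m jog '[[0.5,1,1,0,0,0,1.7],[0.5,2,2,0,0,0,3.4],[0.5,3,3,0,0,0,5.1],[0.5,4,4,0,0,0,6.8],[0.5,5,5,0,0,0,8.5]]'
python3 -m jog '[[0.5,0.8,0.4,-0.5,0,0,1.7],[0.5,1.6,0.8,-1,0,0,3.4],[0.5,2.4,1.2,-1.5,0,0,5.1],[0.5,3.2,1.6,-2,0,0,6.8],[0.5,4,2,-2.5,0,0,8.5]]'
python3 -m jog '[[0.5,0,0,0,0,0,1.7],[0.5,0,0,0,0,0,3.4],[0.5,0,0,0,0,0,5.1],[0.5,0,0,0,0,0,6.8],[0.5,0,0,0,0,0,8.5]]'
```

```text
time: 2.45
ee_pos: [0.3776, -0.3341, 0.2315]
tcp_rot: [-90.0, -0.0, -30.8]
wrist_force: [1.0, -0.6, -0.2]
opening: 0.0427
time: 2.95
ee_pos: [0.5025, -0.2094, 0.2314]
tcp_rot: [-90.0, -0.0, 11.7]
wrist_force: [-0.4, -0.4, -1.2]
opening: 0.0432
time: 3.45
ee_pos: [0.6024, -0.1601, 0.1682]
tcp_rot: [-90.0, 0.0, 54.2]
wrist_force: [1.3, -0.9, -0.3]
opening: 0.0428
time: 3.95
ee_pos: [0.6016, -0.1606, 0.1687]
tcp_rot: [-90.0, -0.0, 96.7]
wrist_force: [0.3, -0.5, 0.2]
opening: 0.0424
```

```bash
python3 - <<'E'
from h import *
q=np.array([(75,70),(257,67),(238,486),(46,488),(257,100),(443,97),(432,442),(242,445),(446,133),(629,130),(624,402),(434,404)],float)/6+[150-.4,190-.4]
P=plane('top',q,.017).reshape(3,4,2)
for k in P:print(k.mean(0),'len',np.linalg.norm(k[0]-k[3]),np.linalg.norm(k[1]-k[2]),'wid',np.linalg.norm(k[0]-k[1]),'ang',np.degrees(np.arctan2(*(k[0]-k[3]+k[1]-k[2])[::-1])))
E
python3 -m jog '[[0.42,1.4,0.95,-1,0,0,0],[0.42,1.4,0.95,-2.5,0,0,0.1],[0.42,1.4,0.95,-4,0,0,0.1],[0.42,1.4,0.95,-5,0,0,0.1],[0.42,1.4,0.95,-5,0,0,0.1]]'
python3 -m jog '[[0.42,0,0,-0.5,0,0,0],[0.42,0,0,-1,0,0,0],[0.42,0,0,-1.3,0,0,0],[0.42,0,0,-1.5,0,0,0],[0.42,0,0,-1.5,0,0,0]]'
python3 -c "
from h import *
snap('scene','s1')
p=cv2.imread('pics/s1.png')[130:310,200:400];cv2.imwrite('pics/c3.png',cv2.resize(p,None,fx=3.3,fy=3.3,interpolation=2))"
```

```text
[0.48403965 0.33336676] len 0.1809318340229007 0.1814350441062337 wid 0.08005215650005557 ang 0.32500652189028983
[0.48524435 0.25164271] len 0.14948769629971798 0.14951900006874513 wid 0.08157806177345439 ang 0.4816274220688623
[0.48525034 0.16969884] len 0.11743768955269802 0.11791271238515577 wid 0.08000957917524633 ang -0.1255161890377795
time: 4.45
ee_pos: [0.6342, -0.1363, 0.0393]
tcp_rot: [-89.6, -0.1, 96.9]
wrist_force: [-1.2, 0.7, 0.0]
opening: 0.0495
time: 4.95
ee_pos: [0.6363, -0.1369, 0.0058]
tcp_rot: [-90.0, -0.0, 96.8]
wrist_force: [0.5, 0.1, -0.2]
opening: 0.0494
```

View pics/c3.png

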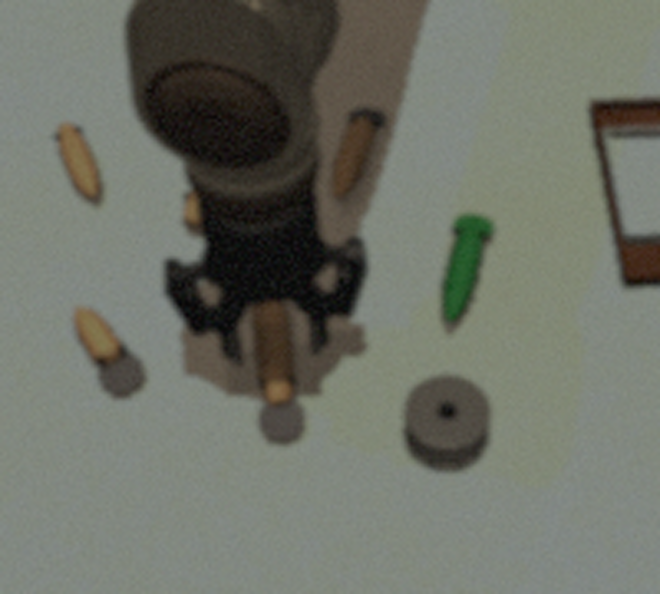

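The fingers straddle the large plug, which shows between them at about (272,340) in the crop. I'll close and lift.

```bash
python3 -m jog '[[0.42,0,0,-0.05,0,0,0],[0.75,0,0,-0.05,0,0,0],[0.75,0,0,-0.05,0,0,0],[0.75,0,0,-0.05,0,0,0],[0.75,0,0,-0.05,0,0,0]]' 40
python3 -m jog '[[0.8,0,0,0,0,0,0],[0.8,0,0,0.4,0,0,0],[0.8,0,0,1,0,0,0],[0.8,0,0,2,0,0,0],[0.8,0,0,3,0,0,0]]'
python3 -c "
from h import *
print(bot.get_obs()['wrist_force'])
snap('scene','s2')
p=cv2.imread('pics/s2.png')[100:310,180:400];cv2.imwrite('pics/c4.png',cv2.resize(p,None,fx=2.8,fy=2.8,interpolation=2))"
```

```text
time: 5.5
ee_pos: [0.6369, -0.137, 0.0056]
tcp_rot: [-90.0, 0.0, 96.8]
wrist_force: [-0.9, 0.4, 5.2]
opening: 0.0265
time: 6.0
ee_pos: [0.6364, -0.1368, 0.0816]
tcp_rot: [-90.0, -0.0, 96.8]
wrist_force: [0.3, -0.8, -1.0]
opening: 0.0265
[ 0.32147213 -0.78683091 -0.95797953]
```

View pics/c4.png

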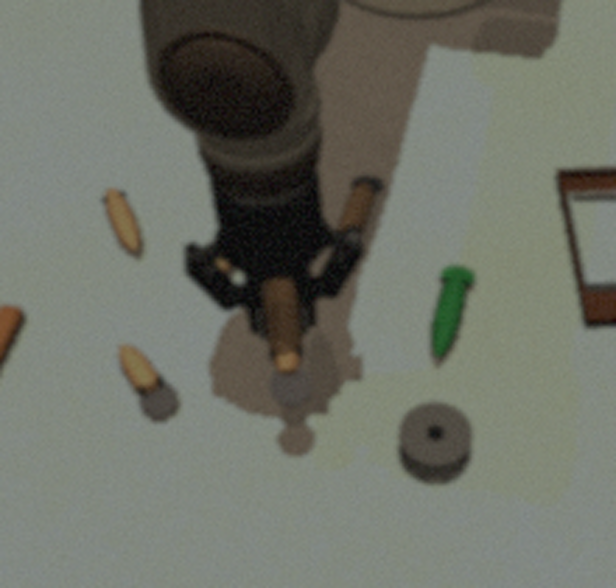

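Large plug is up, level and centred at crop (285,315). Carrying it to the large bay.

```bash
python3 -m jog '[[0.8,-0.6,1.8,0,0,0,-0.3],[0.8,-1.2,3.6,0,0,0,-0.6],[0.8,-1.8,5.4,0,0,0,-0.9],[0.8,-2.4,7.2,0,0,0,-1.2],[0.8,-3,9,0,0,0,-1.36]]'
python3 -m jog '[[0.8,-0.6,1.8,0,0,0,0],[0.8,-1.2,3.6,0,0,0,0],[0.8,-1.8,5.4,0,0,0,0],[0.8,-2.5,7.2,0,0,0,0],[0.8,-3,9,0,0,0,0]]'
python3 -m jog '[[0.8,-0.25,0.8,0,0,0,0],[0.8,-0.25,0.8,-0.5,0,0,0],[0.8,-0.25,0.8,-1,0,0,0],[0.8,-0.25,0.8,-1,0,0,0],[0.8,-0.25,0.8,-1,0,0,0]]'
python3 -c "
from h import *
snap('top','t2')
p=cv2.imread('pics/t2.png')[150:300,100:300];cv2.imwrite('pics/c5.png',cv2.resize(p,None,fx=3.5,fy=3.5,interpolation=2))"
```

```text
time: 6.55
ee_pos: [0.561, 0.0897, 0.0812]
tcp_rot: [-90.1, -0.0, 89.9]
wrist_force: [1.3, 0.1, 0.3]
opening: 0.0263
time: 7.05
ee_pos: [0.4856, 0.315, 0.0814]
tcp_rot: [-90.1, -0.0, 90.0]
wrist_force: [0.5, -0.8, -0.1]
opening: 0.0262
time: 7.55
ee_pos: [0.4805, 0.3318, 0.0546]
tcp_rot: [-89.9, 0.0, 89.9]
wrist_force: [-0.3, -0.3, -1.4]
opening: 0.0265
```

View pics/c5.png

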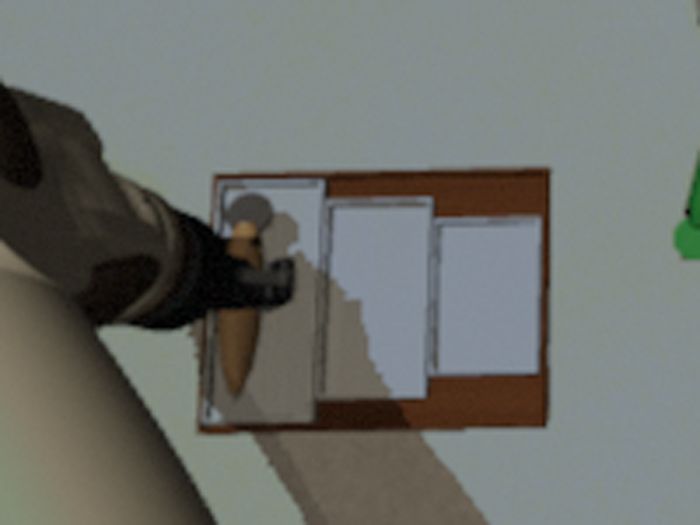

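```bash
python3 -m jog '[[0.8,0,0.05,-0.6,0,0,0],[0.8,0,0.05,-1.2,0,0,0],[0.8,0,0.05,-1.5,0,0,0],[0.8,0,0.05,-1.65,0,0,0],[0.8,0,0.05,-1.65,0,0,0]]'
python3 -m jog '[[0.58,0,0,0,0,0,0],[0.58,0,0,0,0,0,0],[0.58,0,0,0,0,0,0],[0.58,0,0,0.2,0,0,0],[0.58,0,0,0.5,0,0,0]]'
python3 -m jog '[[0.58,0,0,0.7,0,0,0],[0.5,0,0,2,0,0,0],[0.45,0,-1.8,3,0,0,0],[0.45,0,-3.6,3,0,0,0],[0.45,0,-5.4,3,0,0,0]]'
python3 -c "
from h import *
snap('top','t3');o=bot.get_obs();print(o['ee_pos'],o['q'])
p=cv2.imread('pics/t3.png')[150:300,100:300];cv2.imwrite('pics/c6.png',cv2.resize(p,None,fx=3.5,fy=3.5,interpolation=2))"
```

```text
time: 8.1
ee_pos: [0.48, 0.3341, 0.0133]
tcp_rot: [-90.0, 0.0, 90.0]
wrist_force: [0.1, -0.3, 0.2]
opening: 0.0263
time: 8.6
ee_pos: [0.4801, 0.3343, 0.0265]
tcp_rot: [-90.0, 0.0, 90.0]
wrist_force: [0.3, -0.3, 0.2]
opening: 0.0361
time: 9.1
ee_pos: [0.4808, 0.1984, 0.1032]
tcp_rot: [-90.2, -0.1, 90.1]
wrist_force: [0.9, -0.3, 0.2]
opening: 0.0472
[0.48027319 0.19307921 0.10285171] [ 2.19717993e+01 -5.82967153e-02 -9.32889517e+00  8.07002005e+01
 -1.28422901e-01  2.20817287e+01]
```

View pics/c6.png

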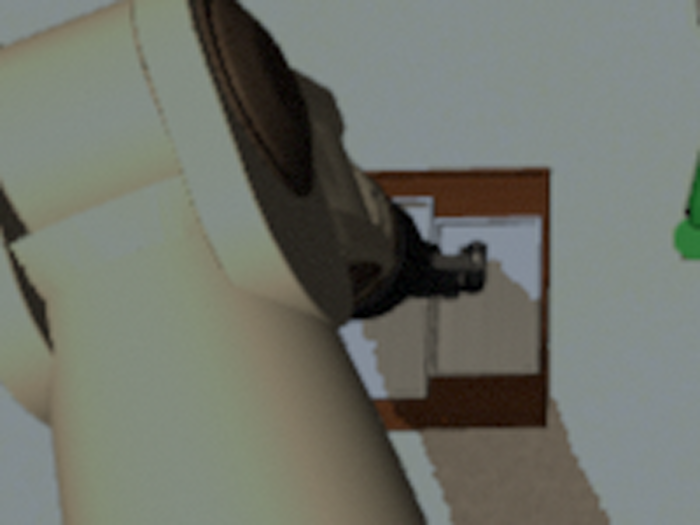

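The arm hides the large bay for now. Next is the medium plug.

```bash
python3 -m jog '[[0.42,-0.3,-1.9,0,0,0,-0.6],[0.42,-0.6,-3.8,0,0,0,-1.2],[0.42,-0.9,-5.7,0,0,0,-1.8],[0.42,-1.2,-7.6,0,0,0,-2.4],[0.42,-1.45,-9.4,0,0,0,-2.9]]'
python3 -m jog '[[0.42,0,-1.4,0,0,0,0],[0.42,0,-1.4,0,0,0,0],[0.42,0,-1.4,0,0,0,0]]'
python3 -c "
from h import *
snap('top','t4');p=cv2.imread('pics/t4.png')[150:300,130:400];cv2.imwrite('pics/c7.png',cv2.resize(p,None,fx=2.9,fy=2.9,interpolation=2))"
```

```text
time: 9.65
ee_pos: [0.4436, -0.0374, 0.1023]
tcp_rot: [-90.1, -0.0, 75.4]
wrist_force: [1.1, 0.1, -0.2]
opening: 0.0497
time: 9.95
ee_pos: [0.4442, -0.0712, 0.102]
tcp_rot: [-90.0, -0.0, 75.4]
wrist_force: [-0.6, 0.2, -0.3]
opening: 0.0496
```

View pics/c7.png

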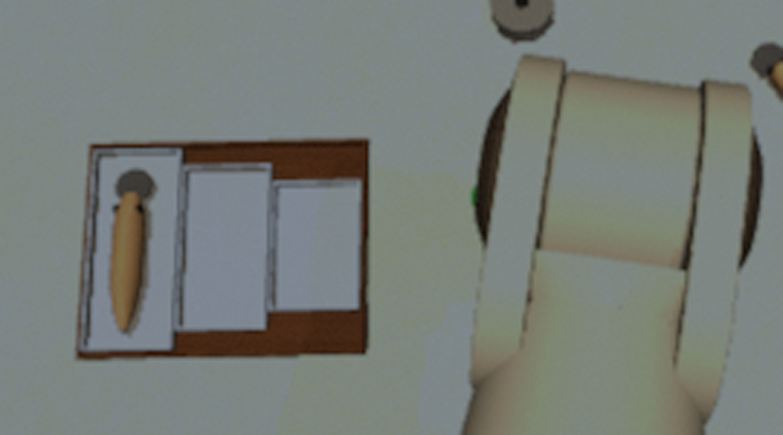

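Large plug lies centred in its bay (crop (128,250)). Descending on the medium plug.

```bash
python3 -m jog '[[0.42,0,-0.23,-1,0,0,0],[0.42,0,-0.23,-2.2,0,0,0],[0.42,0,-0.23,-3.2,0,0,0],[0.42,0,-0.23,-3.86,0,0,0],[0.42,0,-0.23,-3.86,0,0,0]]'
python3 -m jog '[[0.75,0,0,0,0,0,0],[0.78,0,0,0,0,0,0],[0.8,0,0,0,0,0,0],[0.8,0,0,0,0,0,0],[0.8,0,0,0,0,0,0]]'
python3 -m jog '[[0.82,0,0,0.4,0,0,0],[0.82,0,0,1,0,0,0],[0.82,0,0,2,0,0,0],[0.82,0,0,3,0,0,0],[0.82,0,0,3,0,0,0]]'
python3 -c "
from h import *
snap('scene','s3');p=cv2.imread('pics/s3.png')[80:270,200:400];cv2.imwrite('pics/c8.png',cv2.resize(p,None,fx=3,fy=3,interpolation=2))"
```

```text
time: 10.5
ee_pos: [0.4427, -0.0749, 0.0028]
tcp_rot: [-89.8, 0.0, 75.6]
wrist_force: [-0.9, 0.5, 1.3]
opening: 0.0495
time: 11.0
ee_pos: [0.4451, -0.0761, 0.0062]
tcp_rot: [-90.1, -0.1, 75.5]
wrist_force: [-0.8, 3.6, 6.7]
opening: 0.0244
time: 11.5
ee_pos: [0.4459, -0.0769, 0.0839]
tcp_rot: [-90.3, -0.0, 75.5]
wrist_force: [0.2, -0.3, -0.1]
opening: 0.0246
```

View pics/c8.png

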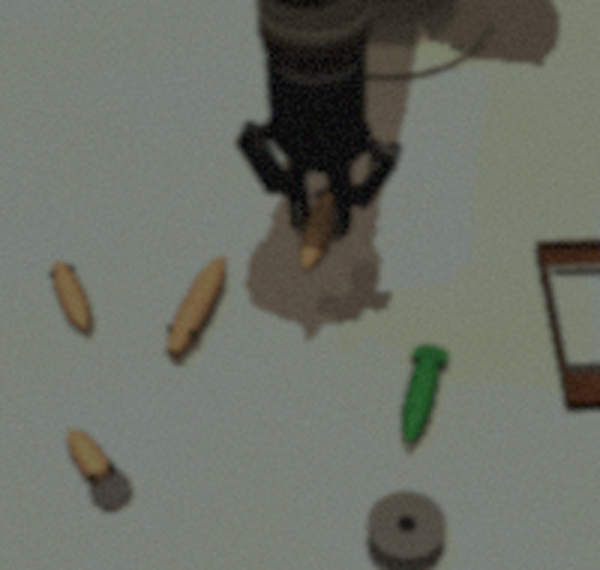

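```bash
python3 -m jog '[[0.82,0.2,1.9,0,0,0,0.6],[0.82,0.4,3.8,0,0,0,1.2],[0.82,0.6,5.7,0,0,0,1.8],[0.82,0.8,7.6,0,0,0,2.4],[0.82,1,9.4,0,0,0,2.9]]'
python3 -m jog '[[0.82,0.3,1.9,0,0,0,0],[0.82,0.56,3.74,0,0,0,0],[0.82,0.56,3.74,-0.5,0,0,0],[0.82,0.56,3.74,-1,0,0,0],[0.82,0.56,3.74,-1,0,0,0]]'
python3 -c "
from h import *
o=bot.get_obs();print(o['ee_pos'],o['tcp_rot']);snap('top','t5');p=cv2.imread('pics/t5.png')[170:300,130:300];cv2.imwrite('pics/c9.png',cv2.resize(p,None,fx=3.5,fy=3.5,interpolation=2))"
```

```text
time: 12.05
ee_pos: [0.4685, 0.1605, 0.0791]
tcp_rot: [-90.0, 0.0, 90.1]
wrist_force: [1.3, -0.6, 0.4]
opening: 0.0246
time: 12.55
ee_pos: [0.4816, 0.2507, 0.0519]
tcp_rot: [-89.8, 0.1, 90.0]
wrist_force: [-0.9, 0.4, -0.4]
opening: 0.0244
[0.48155236 0.25066837 0.05192308] [-89.76954385   0.13990556  89.97907994]
```

View pics/c9.png

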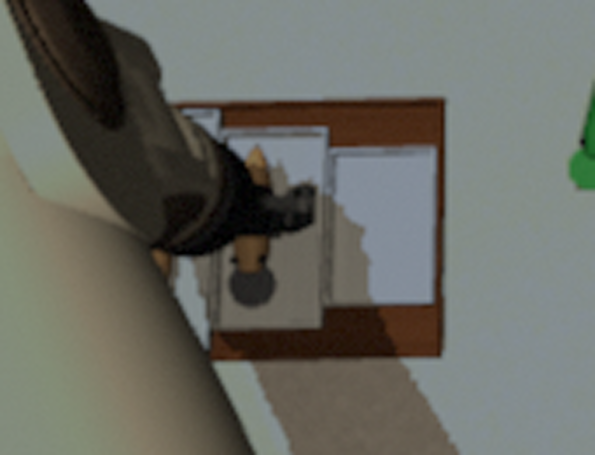

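```bash
python3 -m jog '[[0.82,0.05,0.06,-0.5,0,0,0],[0.82,0.05,0.06,-1,0,0,0],[0.82,0.05,0.06,-1.4,0,0,0],[0.82,0.05,0.06,-1.55,0,0,0],[0.82,0.05,0.06,-1.55,0,0,0]]'
python3 -m jog '[[0.82,0,0,0,0,0,0],[0.82,0,0,0,0,0,0]]'
```

```text
time: 13.1
ee_pos: [0.4839, 0.2532, 0.0152]
tcp_rot: [-89.9, 0.0, 90.0]
wrist_force: [-0.5, 0.1, -0.7]
opening: 0.0245
time: 13.3
ee_pos: [0.4846, 0.2538, 0.0166]
tcp_rot: [-90.0, -0.0, 90.0]
wrist_force: [-0.2, 0.5, -1.0]
opening: 0.0248
```

```bash
python3 -m jog '[[0.82,0,-0.04,-0.07,0,0,0],[0.82,0,-0.04,-0.14,0,0,0],[0.82,0,-0.04,-0.14,0,0,0],[0.7,0,-0.04,-0.14,0,0,0],[0.6,0,-0.04,-0.14,0,0,0]]'
python3 -m jog '[[0.6,0,0,0,0,0,0],[0.6,0,0,0,0,0,0],[0.6,0,0,0.3,0,0,0],[0.6,0,0,1,0,0,0],[0.5,0,0,2.8,0,0,0]]'
python3 -m jog '[[0.42,0.5,-1.8,0.7,0,0,0.7],[0.42,1,-3.6,0.7,0,0,1.4],[0.42,1.5,-5.4,0.7,0,0,2.1],[0.42,2,-7.2,0.7,0,0,2.8],[0.42,2.5,-9,0.7,0,0,3.5]]'
python3 -m jog '[[0.42,0.6,-1.8,0,0,0,0.7],[0.42,1.2,-3.6,0,0,0,1.4],[0.42,1.8,-5.4,0,0,0,2.1],[0.42,2.4,-7.2,0,0,0,2.8],[0.42,3,-9,0,0,0,2.8]]'
python3 -c "
from h import *
o=bot.get_obs();print(o['ee_pos'],o['tcp_rot']);snap('top','t6');p=cv2.imread('pics/t6.png')[140:300,140:440];cv2.imwrite('pics/c10.png',cv2.resize(p,None,fx=2.6,fy=2.6,interpolation=2))
pose('top','diver_small_mid',.0135,[.63,-.26]);pose('top','diver_medium_mid',.0215,[.483,.253])"
```

```text
time: 13.8
ee_pos: [0.4844, 0.2527, 0.0126]
tcp_rot: [-90.0, -0.0, 90.0]
wrist_force: [0.4, 0.0, 0.0]
opening: 0.0343
time: 14.3
ee_pos: [0.4824, 0.2516, 0.0801]
tcp_rot: [-89.7, 0.2, 90.0]
wrist_force: [0.9, 0.8, 0.7]
opening: 0.0427
time: 14.8
ee_pos: [0.5472, 0.0258, 0.1008]
tcp_rot: [-90.1, 0.0, 107.7]
wrist_force: [0.9, 0.0, -0.1]
opening: 0.0497
time: 15.3
ee_pos: [0.6222, -0.1994, 0.1006]
tcp_rot: [-90.0, 0.0, 121.6]
wrist_force: [1.0, 0.4, 0.4]
opening: 0.0498
[ 0.62220799 -0.19942625  0.10063834] [-9.00266185e+01  2.44776683e-02  1.21617520e+02]
top diver_medium_mid 0.68 centre [0.4809 0.255 ] axis 1.3 len 0.109 wid 0.026
```

View pics/c10.png

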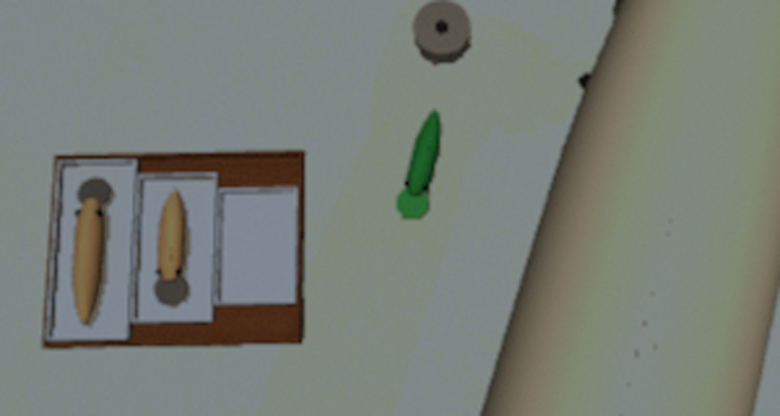

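Medium plug lies in its bay (crop (172,250)). Now the small one.

```bash
python3 -m jog '[[0.45,0.2,-1.5,0,0,0,0.28],[0.45,0.3,-2.46,-0.5,0,0,0.28],[0.45,0.3,-2.46,-1.5,0,0,0.28],[0.45,0.3,-2.46,-2.2,0,0,0.28],[0.45,0.3,-2.46,-2.2,0,0,0.28]]'
python3 -m jog '[[0.45,0,0,0,0,0,0],[0.45,0,0,0,0,0,0]]'
python3 -c "
from h import *
snap('scene','s4');p=cv2.imread('pics/s4.png')[130:290,150:310];cv2.imwrite('pics/c11.png',cv2.resize(p,None,fx=3.5,fy=3.5,interpolation=2))"
```

```text
time: 15.95
ee_pos: [0.6278, -0.2575, 0.0425]
tcp_rot: [-89.9, -0.2, 122.9]
wrist_force: [-0.2, 0.3, -0.1]
opening: 0.047
time: 16.15
ee_pos: [0.6301, -0.2585, 0.0469]
tcp_rot: [-90.1, 0.1, 122.9]
wrist_force: [-0.8, -0.1, -0.0]
opening: 0.0472
```

View pics/c11.png

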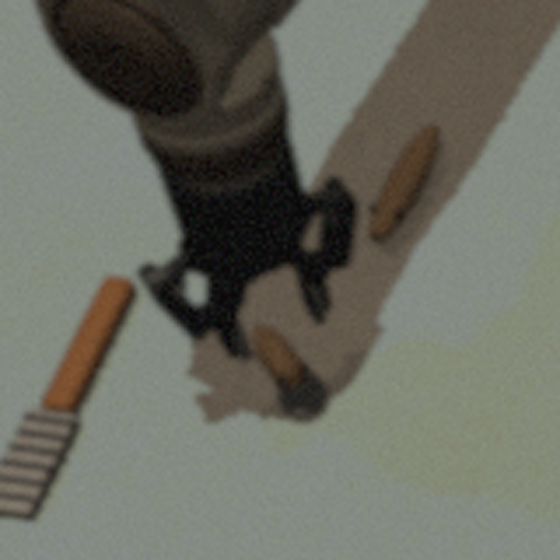

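```bash
python3 -m jog '[[0.45,0,-0.08,-0.5,0,0,0],[0.45,0,-0.08,-1,0,0,0],[0.45,0,-0.08,-1.4,0,0,0],[0.45,0,-0.08,-1.6,0,0,0],[0.45,0,-0.08,-1.64,0,0,0]]'
python3 -m jog '[[0.45,0,0,0,0,0,0],[0.8,0,0,0,0,0,0],[0.82,0,0,0,0,0,0],[0.84,0,0,0,0,0,0],[0.84,0,0,0,0,0,0]]'
python3 -m jog '[[0.85,0,0,0.4,0,0,0],[0.85,0,0,1,0,0,0],[0.85,0,0,2,0,0,0],[0.85,0,0,3,0,0,0],[0.85,0,0,3,0,0,0]]'
python3 -c "
from h import *
snap('scene','s5');p=cv2.imread('pics/s5.png')[100:270,150:320];cv2.imwrite('pics/c12.png',cv2.resize(p,None,fx=3.5,fy=3.5,interpolation=2))"
```

```text
time: 16.7
ee_pos: [0.6287, -0.2606, 0.0026]
tcp_rot: [-89.9, -0.1, 122.9]
wrist_force: [0.4, 0.1, 0.6]
opening: 0.0471
time: 17.2
ee_pos: [0.6297, -0.261, 0.0048]
tcp_rot: [-90.0, 0.1, 122.9]
wrist_force: [-0.6, 0.7, 4.1]
opening: 0.0223
time: 17.7
ee_pos: [0.6312, -0.2617, 0.0847]
tcp_rot: [-90.2, 0.3, 122.9]
wrist_force: [0.5, -0.1, 1.3]
opening: 0.0225
```

View pics/c12.png

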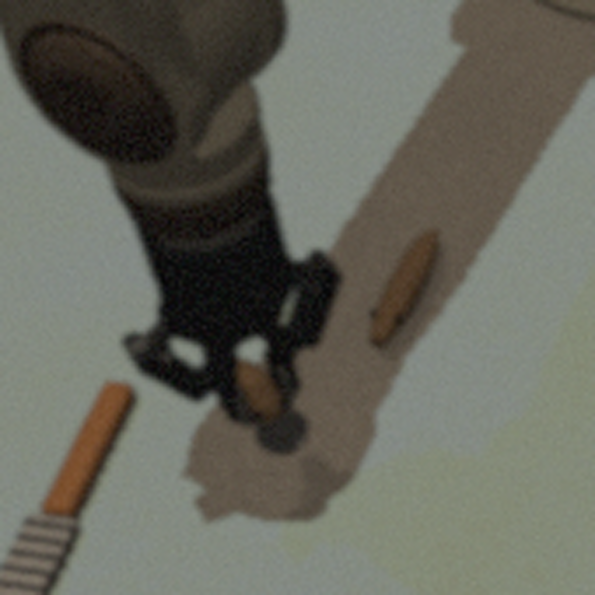

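Small plug held level (crop (260,390)). Carrying it over.

```bash
python3 -m jog '[[0.85,-0.6,1.7,0,0,0,-0.8],[0.85,-1.2,3.4,0,0,0,-1.6],[0.85,-1.8,5.1,0,0,0,-2.4],[0.85,-2.4,6.8,0,0,0,-3.2],[0.85,-3,8.5,0,0,0,-4]]'
python3 -m jog '[[0.85,-0.6,1.8,0,0,0,-0.7],[0.85,-1.2,3.6,0,0,0,-1.4],[0.85,-1.8,5.4,0,0,0,-2],[0.85,-2.4,7.2,0,0,0,-2.6],[0.85,-2.96,8.75,0,0,0,-2.6]]'
python3 -m jog '[[0.85,0,0,-0.4,0,0,0],[0.85,0,0,-0.8,0,0,0],[0.85,0,0,-1,0,0,0],[0.85,0,0,-1,0,0,0],[0.85,0,0,-1,0,0,0]]'
python3 -c "
from h import *
o=bot.get_obs();print(o['ee_pos'],o['tcp_rot']);snap('top','t7');p=cv2.imread('pics/t7.png')[170:300,130:300];cv2.imwrite('pics/c13.png',cv2.resize(p,None,fx=3.5,fy=3.5,interpolation=2))"
```

```text
time: 18.25
ee_pos: [0.5531, -0.0469, 0.0786]
tcp_rot: [-90.0, -0.0, 102.7]
wrist_force: [0.9, 0.1, 0.0]
opening: 0.0221
time: 18.75
ee_pos: [0.479, 0.1722, 0.0788]
tcp_rot: [-90.0, 0.0, 89.8]
wrist_force: [0.4, 0.5, -1.3]
opening: 0.0227
time: 19.25
ee_pos: [0.4806, 0.1694, 0.0539]
tcp_rot: [-90.0, 0.0, 89.8]
wrist_force: [1.1, -0.0, -0.3]
opening: 0.0224
[0.48059181 0.16938066 0.0538996 ] [-8.99761167e+01  1.34535471e-02  8.98061658e+01]
```

View pics/c13.png

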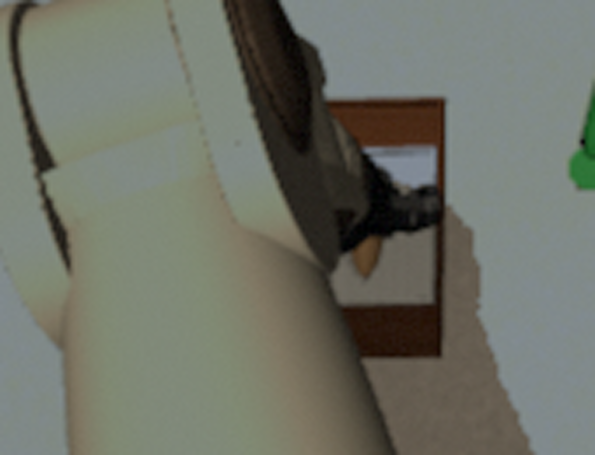

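```bash
python3 -m jog '[[0.85,-0.1,0.03,-0.5,0,0,0],[0.85,-0.1,0.03,-1,0,0,0],[0.85,-0.1,0.03,-1.4,0,0,0],[0.85,-0.1,0.03,-1.6,0,0,0],[0.85,-0.1,0.03,-1.64,0,0,0]]'
python3 -m jog '[[0.85,0,0,0,0,0,0],[0.85,0,0,0,0,0,0],[0.75,0,0,0,0,0,0],[0.62,0,0,0,0,0,0],[0.62,0,0,0,0,0,0]]'
python3 -m jog '[[0.62,0,0,0,0,0,0],[0.62,0,0,0.3,0,0,0],[0.62,0,0,1,0,0,0],[0.6,0,0,2.8,0,0,0],[0.5,0,-1.5,4,0,0,0]]'
python3 -m jog '[[0.5,-0.5,-1.9,0,0,0,0],[0.5,-1,-3.8,0,0,0,0],[0.5,-1.5,-5.7,0,0,0,0],[0.5,-2,-7.6,0,0,0,0],[0.5,-2.5,-9.5,0,0,0,0]]'
python3 -m jog '[[0.5,-0.4,-1.9,0.5,0,0,0],[0.5,-0.8,-3.8,1,0,0,0],[0.5,-1.2,-5.7,1,0,0,0],[0.5,-1.6,-7.6,1,0,0,0],[0.5,-2,-7.6,1,0,0,0]]'
python3 -c "
from h import *
o=bot.get_obs();print(o['ee_pos'],o['tcp_rot']);snap('top','t8');p=cv2.imread('pics/t8.png')[130:290,140:480];cv2.imwrite('pics/c14.png',cv2.resize(p,None,fx=2.35,fy=2.35,interpolation=2))
for l,z,y in(('large',.0225,.333),('medium',.0215,.252),('small',.0205,.17)):pose('top',f'diver_{l}_mid',z,[.483,y])
_,d=bot.camera('top');W=world('top',d)
for y in(.334,.2525,.17):
  for dx in(-.04,-.02,0,.02,.04):
    m=(abs(W[...,0]-.483-dx)<.008)&(abs(W[...,1]-y)<.03);print(round(W[m][:,2].max(),3),end=' ')
  print()"
```

```text
time: 19.8
ee_pos: [0.4774, 0.171, 0.0121]
tcp_rot: [-89.9, 0.0, 89.9]
wrist_force: [-0.8, -0.5, 0.1]
opening: 0.0224
time: 20.3
ee_pos: [0.478, 0.1712, 0.0133]
tcp_rot: [-90.0, -0.0, 89.9]
wrist_force: [0.5, 0.2, -1.0]
opening: 0.0327
time: 20.8
ee_pos: [0.4782, 0.1356, 0.1158]
tcp_rot: [-90.1, -0.1, 90.1]
wrist_force: [1.2, -0.2, 1.2]
opening: 0.0426
time: 21.3
ee_pos: [0.4146, -0.1056, 0.1139]
tcp_rot: [-90.1, 0.0, 89.9]
wrist_force: [1.3, -0.5, -0.6]
opening: 0.0429
time: 21.8
ee_pos: [0.3644, -0.2981, 0.1382]
tcp_rot: [-90.0, 0.1, 89.6]
wrist_force: [0.2, 0.5, -1.0]
opening: 0.0428
[ 0.3643795  -0.2980989   0.13817825] [-9.00044564e+01  6.70490203e-02  8.96468272e+01]
top diver_large_mid 0.61 centre [0.4799 0.3366] axis -0.3 len 0.139 wid 0.03
top diver_medium_mid 0.6 centre [0.4835 0.2552] axis 1.3 len 0.114 wid 0.026
top diver_small_mid 0.63 centre [0.4796 0.1725] axis -0.9 len 0.078 wid 0.029
0.039 0.04 0.041 0.037 0.037 
0.029 0.038 0.037 0.036 0.035 
0.031 0.035 0.036 0.032 0.017
```

View pics/c14.png

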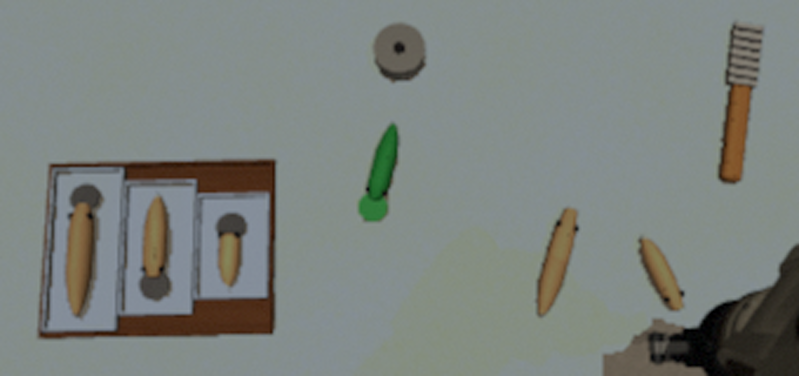

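All three plugs lie in their bays, and the bystanders, lipless plugs and green decoy are where they were. Handing in.

```bash
python3 -c "
from workcell import bot
print(bot.job_done())"
```

```text
the job is handed in; nothing more can be done
None
```

All three diving plugs are packed, each in the bay that fits its length: large in large, medium in medium, small in small. I took the job to be done at about 22 s and handed it in with the gripper open and clear of everything.

**Last checks (top camera picture and depth):**
- **Position:** each plug is centred within a few mm of its bay and within about 1.3° of the bay's length. The large and small noses point away from the robot, the medium's points towards it.
- **Height:** plug-top readings were about 41, 38 and 36 mm, against the 36.5, 34.5 and 32.5 mm expected. They all read 3–4 mm high; I put this down to depth noise and calibration, because the plugs look flat and belly down in the picture.
- **Other items:** the lipless plugs, spool, scaler and green decoy look undisturbed in the last picture; I did not re-measure them.
- **Forces:** the highest wrist-force component in the end-of-move readings was about 7 N.

No final check failed. One mid-job look, just before I picked the small plug, missed it because the arm was in the way, so I used the earlier measurements.

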